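# Close up the coffee grinder and hold its lid at pulse

## Robot

A 6-joint arm with a two-finger parallel gripper is mounted at the origin on a cart in front of the work surface, level with it; the furniture and walls round the work are solid. World frame = base frame: x ahead of the robot, y to its left, z up, the work surface at z = 0. Lengths are in m, angles in rad, forces in N, time in s.
With the tool pointing down it reaches from about 0.25 to 0.8 m from the base axis. Payload 8.5 kg.
Tool frame: the origin (TCP) lies between the finger pads; the fingertips stand 8 mm ahead of it and the grasp point (between the pads) lies 11 mm behind it; z points along the fingers, y is the direction in which the jaws open and shut (so a half turn about z gives the same grasp; the last joint's range is limited). The gripper opens to 85 mm and grips with 20 to 120 N. Pads are 22 mm wide; open, the fingers measure 114 mm over their backs; the gripper's body (76 mm by 85 mm) begins 54 mm behind the grasp point. The pads swing forward as they close: fully open they stand 13 mm farther back than shut.
Start: joints at [1.262, 0.238, -0.013, 1.319, 0, 1.571], TCP at [0.16, 0.5, 0.204] pointing down, gripper open.
Joint ranges: [-2.66, 2.66], [-1.03, 1.9], [-1.14, 1.46], [-1.82, 2.27], [-1.45, 1.34], [-3.14, 3.14]. Speed limits (rad/s): [2.22, 2.22, 2.79, 3.14, 3.14, 3.14].

## Interface

Orientations are given as [roll, pitch, yaw] about the fixed x, y, z axes, in that order (R = Rz(yaw) Ry(pitch) Rx(roll)).
In Python, from cell import manip gives the robot as it stands. The module is installed in compiled form; this text tells all that it offers.
- The arm moves only by the tool send_rows, never from a script. Its argument "plan" is a list of rows, each a list of 2 entries, a list of its own where there are three numbers: the shift along the world's x, y, z in cm, then the turn, a rotation vector about the world's x, y, z in rad. In form: [[[x, y, z], [rx, ry, rz]], ...]. A call has 1 to 12 rows; each row is the pose to reach, as a shift and turn from the pose commanded when the call began; what a row does not reach only later rows make up. A row lasts 1/10 s, in which the tool goes at most 50 mm and 8.59 degrees, less where a joint would pass 70% of its speed; a pose out of reach is approached as far as the arm can. A call with a gripper value outside its range is refused whole. "fingers" is the closure, from 0 (fully open) to 1 (shut), set as the call begins (left out, the last holds). The fingers move at their own pace and stop on an object; the grip force is fixed at half the most. Time passes only in rows, so rows that repeat a pose let the fingers close. It gives the time, the measured TCP pose, the force and the opening at its end, in the units of the state.
- manip.state(): the state, without advancing time (a new reading comes with each control period).
- manip.read_camera(name): name is "side" or "top"; returns the picture (420x560x3 uint8, red, green, blue); there is no depth.
- manip.camera_info(name): a dict with "fx", "fy", "cx", "cy" (pixels), "eye" and "orientation" of the camera in the world. Camera axes: x right, y down, z forward; pixel columns grow to the right and rows downward; lengths in m; the calibration is good to about 2 mm. A picture is of the moment at which its call begins. camera_info takes no time and is no camera call.
- manip.finish_job(): hands the job in, once; it reports no verdict.
Trained networks look in the newest picture that a camera, given by its name, has taken for a name from the list of things; names that differ only in an ending like _2 or _b are one class to them, and where a whole thing is asked for, a point or a joint stands for the part that bears it (a point fixed in the world has none). Each returns a list of dicts, best first, with "conf" (0 to 1); they miss things now and then, are a little off and sometimes report something else, mostly with a low value. They report only what shows in the picture. A call takes as long as a camera call. They do not tell look-alikes from the thing itself.
- manip.look_for(query, camera): "extent" ([centre column, centre row, width, height] in pixels, round what is visible of it).
- manip.trace(query, camera): "mask" (420x560 bool, what is visible of it) and "extent" ([centre column, centre row, width, height] in pixels, round what is visible of it).
The state is a dict: "clock": time; "joint_pos": joint angles; "dq": joint speeds; "effort": joint torques, N m; "tcp_pos": TCP position; "eef_rot": TCP orientation; "wrist_force": force on the tool from outside, world axes, zero at the start; "ft_torque": the same for the moment, N m; "opening": finger opening in m.
Only numpy, scipy, OpenCV 4.12 (cv2) and the standard library are available. Lean on these libraries where they do the work, as an engineer would, in place of code of your own. Each camera call takes 0.05 s, during which the arm holds its last target.

## Task

Give the coffee grinder a pulse: push its front door fully shut so that it snaps home on its catch, then pick the lid up by its grip bar, set it down into the collar on top with its two pins through the two slots, and turn it clockwise half way to the lock, until its white pointer line stands at the orange mark, never on into the lock click at the red mark. The lid works a spring-loaded switch, so finish while still gripping the bar and holding the lid turned there, with the door shut; do not shift the mugs, the jam jar or the tin.

Things in the scene. Friction and masses are not known exactly. Their poses are not given: they have to be found in the camera images.
- grinder: coffee grinder, fixed: steel housing, black base and top, 144 x 144 mm, top plate at 118 mm, on it a round collar, 112 mm across, rim at 148 mm. Origin: centre of its underside, under the collar's axis; front (with the door) at -x, z up. The collar's opening is 84 mm wide; its lip, 8 mm thick, has two facing slots on the line at +0.70 rad (counter-clockwise from above) from the grinder's x
- collar (a point): centre of the collar's opening at rim height, 148 mm above the worktop; 12 mm of free height for the pins under the lip
- slot (a point): middle of the near-right slot at rim height, 46 mm from the collar's axis, 15 mm wide; the other slot is across the collar. A white mark on the top plate stands outside it
- pulse_mark (a point): orange mark on the top plate, 64 mm from the collar's axis, straight at the grinder's front (its -x). The red mark at the near left, as far round again, is the lock
- grinder_door (a joint): opening of the front door, rad: 0 = shut, starts open (0.5 to 1.1) and stays where left. Door 128 wide, 8 thick, 84 mm tall (18 to 102 mm above the worktop), black frame, smoked pane; a steel lip stands 6 mm proud of its face at the free edge, at mid height (43 to 77 mm). Over the last 0.09 rad a nub rides over a sprung ball (about 5 N at the pushing point), then it snaps to 0
- door_hinge (a point): upright hinge line of the door, at its left edge seen from the robot, in mid-thickness, 60 mm above the worktop: x -74, y +64 mm in the grinder's frame. The free edge swings out to the grinder's -x, then +y, as the angle grows
- door_push (a point): point to push: on the door's outer face, 100 mm from the hinge line, 81 mm above the worktop
- lid: black lid, 114 mm across, 52 mm high, 0.16 kg, upright on the worktop; origin: centre of its underside. Plug 80 mm across, 20 mm high, foot tapered to 77; two pins 8 mm thick along the lid's x, out to 48 mm from the axis, centres 6.5 mm up. Flange 20 to 29 mm up. Grey grip bar along x over the pins, 60 x 22 mm, 27 to 52 mm up, white pointer line at each end; alike after a half turn
- lid_seat (a point): where the lid's origin is when the lid is seated (flange on rim): on the collar's axis, 128 mm above the worktop. Pins enter with the lid's x at +0.70 rad from the grinder's x; turned clockwise from above by 0.70 the two x axes are parallel (orange mark, pulse); by 1.40 it is locked (red)
- grinder_switch (a joint): sprung switch ring in the collar, rad, growing clockwise: 0 at rest; the lid's pins meet its dogs after about 0.1 rad of lid turn and push it, so it reads about 0.60 at the orange mark. The spring pushes back with 0.03 to 0.2 N m and turns ring and lid back if let go; the lock bites from about 1.09 (0.5 N m) and clicks past 1.13
- jar_1: small jam jar, 68 mm across, 84 mm tall, bystander; origin at the centre of its underside
- tin_1: green tin, 57 mm across, 72 mm tall, bystander; origin at the centre of its underside
- mug_4: terracotta mug, 90 mm tall, bystander; origin at the centre of its underside
- mug_1: cream mug, 101 mm tall, bystander; origin at the centre of its underside
There are look-alikes about, which are no part of the job. There is more than one size of the lid; the job needs the largest.

How it is judged:
On the way, in this order (a step that is already met when the one before it is completed fails the run):
1. the door is shut on its catch (value of joint grinder_door below 0.015 rad), for 0.2 s.
2. the lid sits down in the collar with its pins through the slots, the door still shut (horizontal distance between lid and collar below 0.005 m and z of lid in the frame of grinder below 0.131 m and angle between lid's own z axis and vertical below 0.08 rad and value of joint grinder_switch below 0.35 rad and value of joint grinder_door below 0.015 rad), for 0.1 s.
At the end, for the whole second after the job is handed in: Door shut on its catch (0.015 rad); lid seated in the collar (flange within 3 mm of the rim, 5 mm of the axis, tilt under 0.08 rad), its pointer within 0.18 rad of the orange mark, switch ring pushed round to 0.36-0.84 rad against its spring, lid still and held in the fingers (value of joint grinder_door below 0.015 rad and horizontal distance between lid and collar below 0.005 m and z of lid in the frame of grinder between 0.125 and 0.131 m and angle between lid's own z axis and vertical below 0.08 rad and angle between the x axis of lid and the x axis of grinder, either way round below 0.18 rad and value of joint grinder_switch between 0.36 and 0.84 rad and angular speed of lid below 0.1 rad/s and contact force between the fingers and lid above 3 N); the arm keeps its last pose, push and grip.
It fails at once if the lid is turned on into the lock click (value of joint grinder_switch above 1.15 rad).
It fails at once if a mug, the jam jar or the tin is shifted by more than 30 mm (distance of any of jar_1, tin_1, mug_4, mug_1 from where it was at the start of the episode above 0.03 m).
It also fails if it takes over 64 s, if anything falls off the work surface, if the arm or the gripper's body presses on something with over 40 N, if the wrist force passes 120 N, or if a joint passes its speed limit or range.

## Working session

There is one attempt and no reset: what is moved stays moved. The work goes in short steps, Python scripts to look and compute and a tool call to move; the robot and the scene stay as the last step left them, time stands still between calls to the robot, and variables do not carry over. Pictures are saved under pics/ and viewed, and the job is handed in when it is done.

Besides the shell and the picture viewer there is one more tool, called as name(argument=value, ...), one argument or row to a line, values as JSON. send_rows: Moves the arm, as the interface text tells. Its arguments: {"type":"object","properties":{"plan":{"type":"array","items":{"type":"array"}},"fingers":{"type":"number"}},"required":["plan"]}

```bash
mkdir -p pics; python3 - <<'E'
from cell import manip
import cv2
print(manip.state())
for c in ("side","top"):
    print(manip.camera_info(c))
    im=manip.read_camera(c); cv2.imwrite(f"pics/{c}0.png",im[:,:,::-1])
    for q in ["grinder","grinder_door","lid","jar_1","tin_1","mug_4","mug_1"]:
        print(c,q,[(round(d["conf"],2),[round(float(v)) for v in d["extent"]]) for d in manip.look_for(q,c)])
E
```

```text
{'clock': 0.0, 'joint_pos': array([ 1.26200716e+00,  2.38767143e-01, -1.42482335e-02,  1.31920083e+00,
        6.06125591e-06,  1.57080166e+00]), 'dq': array([-6.43755611e-04, -2.15997013e-05, -4.60829084e-04, -5.96314003e-04,
       -5.99255771e-04,  1.75637915e-04]), 'effort': array([-2.04859738e-03, -5.38776433e+01,  3.46433330e+01,  1.85906491e-02,
       -2.25374629e-04, -6.61637401e-06]), 'tcp_pos': array([0.15941068, 0.49973772, 0.20298715]), 'eef_rot': array([-3.14017277e+00, -6.05367428e-06,  2.83279815e+00]), 'wrist_force': array([ 0.09767419,  0.07882716, -0.01944478]), 'ft_torque': array([-0.00891406,  0.03120981,  0.0361998 ]), 'opening': 0.08551605456473832}
{'fx': 386.1635755424112, 'fy': 386.1635755424112, 'cx': 280.28344833740056, 'cy': 212.7543749556698, 'eye': array([ 0.52949685, -1.37946968,  0.79140748]), 'orientation': array([-2.08530833,  0.01547704,  0.00733926])}
side grinder [(0.73, [315, 230, 94, 49])]
side grinder_door [(0.81, [280, 230, 26, 26])]
side lid [(0.82, [231, 328, 31, 25]), (0.8, [259, 265, 36, 21]), (0.56, [249, 300, 30, 20]), (0.37, [282, 177, 11, 14])]
side jar_1 [(0.68, [286, 199, 15, 22])]
side tin_1 [(0.44, [282, 178, 9, 14])]
side mug_4 [(0.64, [335, 268, 39, 42])]
side mug_1 [(0.64, [335, 268, 39, 42])]
{'fx': 408.7696935250341, 'fy': 408.7696935250341, 'cx': 282.3472297746338, 'cy': 208.72531040881844, 'eye': array([ 0.29347716, -0.1549176 ,  1.41343308]), 'orientation': array([-2.94844634e+00,  7.95189487e-04, -1.58090582e+00])}
top grinder [(0.68, [307, 194, 48, 89])]
top grinder_door [(0.55, [298, 222, 35, 35])]
top lid [(0.86, [389, 248, 33, 28]), (0.72, [342, 243, 36, 34]), (0.62, [424, 262, 25, 26])]
top jar_1 [(0.66, [214, 220, 21, 19])]
top tin_1 [(0.68, [305, 198, 48, 76]), (0.66, [152, 225, 25, 18])]
top mug_4 [(0.8, [354, 176, 22, 29]), (0.58, [367, 204, 29, 34])]
top mug_1 [(0.8, [354, 176, 22, 29]), (0.58, [367, 204, 29, 34])]
```

```bash
python3 - <<'E'
import cv2
a=cv2.imread("pics/side0.png"); b=cv2.imread("pics/top0.png")
cv2.imwrite("pics/s0c.png",cv2.resize(a[150:350,200:400],None,fx=3,fy=3,interpolation=cv2.INTER_CUBIC))
cv2.imwrite("pics/t0c.png",cv2.resize(b[130:290,260:440],None,fx=3.7,fy=3.7,interpolation=cv2.INTER_CUBIC))
E
```

```text
(no output)
```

View pics/top0.png

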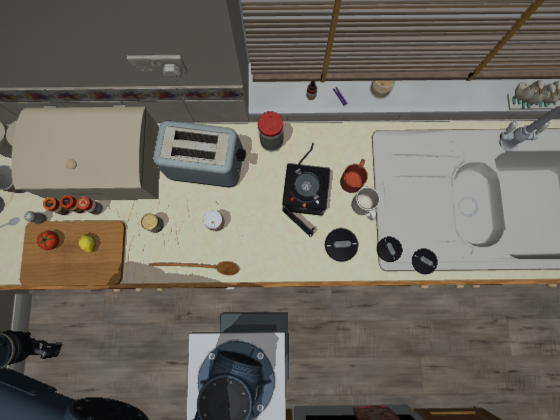

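View pics/side0.png

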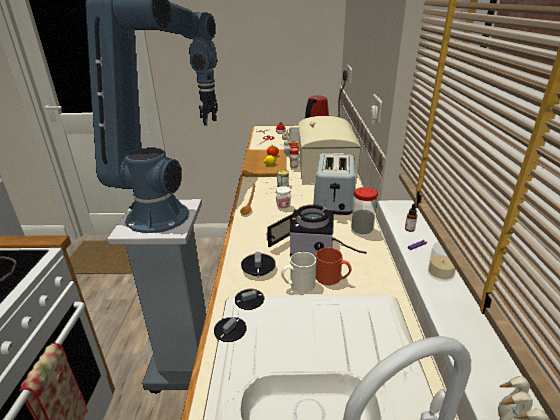

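View pics/t0c.png

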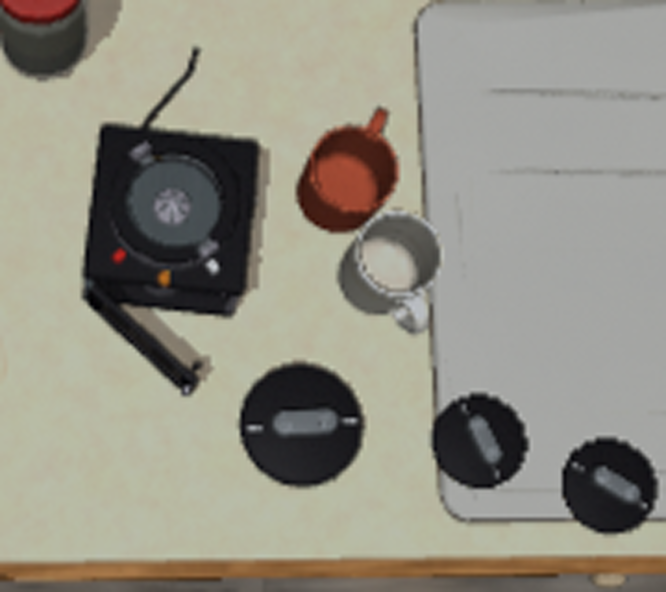

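View pics/s0c.png

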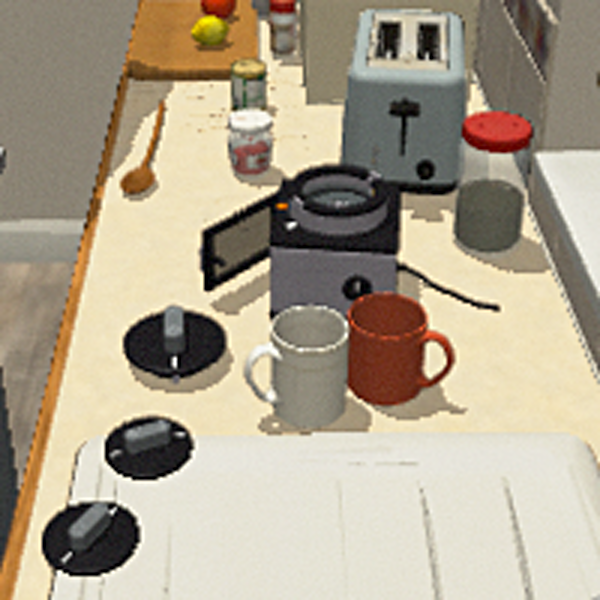

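```bash
cat > h.py <<'E'
import numpy as np, cv2
from scipy.spatial.transform import Rotation as R
from scipy.optimize import least_squares
from cell import manip
def cam(c):
    i=manip.camera_info(c); return i, R.from_euler('xyz',i['orientation']).as_matrix(), np.array(i['eye'])
def proj(P,c):
    i,M,e=cam(c); p=(np.atleast_2d(P)-e)@M
    return np.c_[i['fx']*p[:,0]/p[:,2]+i['cx'], i['fy']*p[:,1]/p[:,2]+i['cy']]
def back(uv,c,z):
    i,M,e=cam(c); uv=np.atleast_2d(uv)
    d=np.c_[(uv[:,0]-i['cx'])/i['fx'],(uv[:,1]-i['cy'])/i['fy'],np.ones(len(uv))]@M.T
    return e+d*((z-e[2])/d[:,2])[:,None]
def cent(im,f,box):
    x0,y0,x1,y1=box; s=im[y0:y1,x0:x1].astype(float); w=np.clip(f(s),0,None)
    yy,xx=np.mgrid[y0:y1,x0:x1]
    return np.array([(w*xx).sum()/w.sum(),(w*yy).sum()/w.sum()])
E
python3 - <<'E'
from h import *
t=cv2.imread("pics/top0.png")[:,:,::-1]; s=cv2.imread("pics/side0.png")[:,:,::-1]
org=lambda a:np.where((a[...,0]-a[...,2])>40,a[...,0]-a[...,2],0)
wh=lambda a:np.where(a.min(-1)>110,a.min(-1)-80,0)
o=cent(t,org,(300,201,309,210)); r=cent(t,org,(288,195,297,203)); w=cent(t,wh,(314,198,321,206))
print(o,r,w)
P=back([o,r,w],"top",.118); print(P)
so=cent(s,org,(290,215,298,222));
print('side o',so,back(so,"side",.118))
# fit
A=np.array([np.pi,np.pi-.7,np.pi+.7]); loc=.064*np.c_[np.cos(A),np.sin(A)]
def f(p):
    c,q=np.cos(p[2]),np.sin(p[2]); return ((loc@np.array([[c,q],[-q,c]])+p[:2])-P[:,:2]).ravel()
g=least_squares(f,[.5,-.2,0]); print('grinder',g.x,np.round(g.fun*1000,1))
for m in manip.trace("lid","top")[:3]:
    k=m['mask']; ys,xs=np.nonzero(k); print(m['conf'],m['extent'],xs.mean(),ys.mean(),k.sum(), back([xs.mean(),ys.mean()],"top",.028))
E
```

```text
[304.01434599 204.56624473] [291.76372093 198.65209302] [316.92932331 201.17744361]
[[ 0.55983246 -0.22668669  0.118     ]
 [ 0.57983015 -0.18733793  0.118     ]
 [ 0.57061301 -0.26876277  0.118     ]]
side o [293.55619184 218.30637079] [[ 0.55645336 -0.22805937  0.118     ]]
grinder [ 0.62372245 -0.2336087  -0.11165074] [ 0.3  0.2 -0.2  0.2 -0.1 -0.4]
0.9 [341.9, 243.1, 33.5, 31.2] 340.8544018058691 244.3374717832957 886 [[ 0.43920799 -0.35394569  0.028     ]]
0.84 [390.1, 248.2, 28.1, 29.3] 389.3265306122449 248.73840445269016 539 [[ 0.42260111 -0.51757651  0.028     ]]
0.58 [424.4, 261.6, 26.8, 22.5] 424.22736030828514 260.9518304431599 519 [[ 0.3802957  -0.63262356  0.028     ]]
```

```bash
cat >> h.py <<'E'
def rot(a): return np.array([[np.cos(a),-np.sin(a)],[np.sin(a),np.cos(a)]])
def gw(g,p): p=np.atleast_2d(p); return np.c_[p[:,:2]@rot(g[2]).T+g[:2],p[:,2]]
def circ(r,z,n=60):
    a=np.linspace(0,2*np.pi,n); return np.c_[r*np.cos(a),r*np.sin(a),0*a+z]
def draw(im,box,k,polys,c,fn):
    x0,y0,x1,y1=box; o=cv2.resize(im[y0:y1,x0:x1],None,fx=k,fy=k,interpolation=cv2.INTER_CUBIC)
    for P,col in polys:
        uv=((proj(P,c)-[x0,y0]+.5)*k*16).astype(np.int32); cv2.polylines(o,[uv.reshape(-1,1,2)],False,col,1,cv2.LINE_AA,4)
    cv2.imwrite(fn,o)
def grpoly(g,door):
    s=.072; sq=lambda z:gw(g,[[s,s,z],[s,-s,z],[-s,-s,z],[-s,s,z],[s,s,z]])
    h=np.array([-.074,.064]); 
    d=np.array([-np.sin(door),-np.cos(door)]); n=np.array([d[1],-d[0]])*0
    f=h+.128*d
    return [(sq(.118),(0,255,0)),(gw(g,circ(.056,.148)),(0,255,255)),(gw(g,circ(.042,.148)),(0,255,255)),
     (gw(g,[[*h,.018],[*f,.018],[*f,.102],[*h,.102],[*h,.018]]),(255,0,255))]
def lidpoly(l):
    b=[[.03,.011,.052],[.03,-.011,.052],[-.03,-.011,.052],[-.03,.011,.052],[.03,.011,.052]]
    return [(gw(l,circ(.057,.029)),(0,0,255)),(gw(l,b),(255,255,0)),(gw(l,[[-.057,0,.029],[.057,0,.029]]),(0,0,255))]
E
python3 - <<'E'
from h import *
G=[.6237,-.2336,-.1117]; 
t=cv2.imread("pics/top0.png"); s=cv2.imread("pics/side0.png")
fe=back([311.4,232.5],"top",.102)[0]; H=gw(G,[-.074,.064,.06])[0]
v=rot(-G[2])@(fe-H)[:2]; print(fe,H,np.linalg.norm(v),'door',np.arctan2(-v[0],-v[1]))
dr=np.arctan2(-v[0],-v[1])
L=[.439,-.354,0-1.6]
P=grpoly(G,dr)+lidpoly([.439,-.354,-1.57])
draw(t,(270,140,370,270),5,P,"top","pics/t1.png")
draw(s,(230,190,350,300),6,P,"side","pics/s1.png")
E
```

```text
[ 0.47071317 -0.24957224  0.102     ] [ 0.55729511 -0.16175022  0.06      ] 0.12332533302210008 door 0.6665878935650991
```

View pics/t1.png

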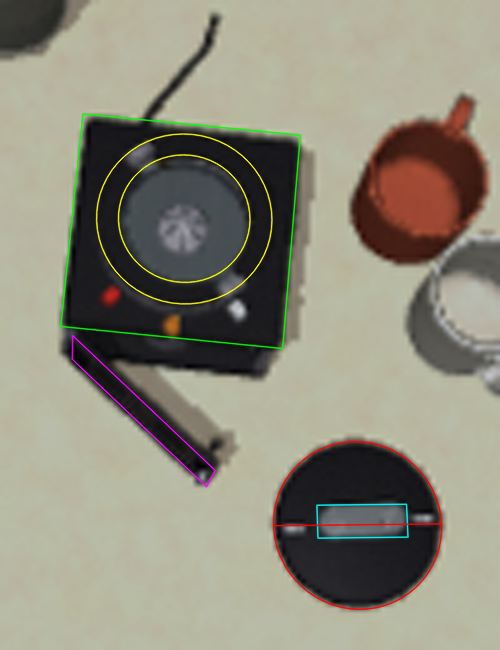

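View pics/s1.png

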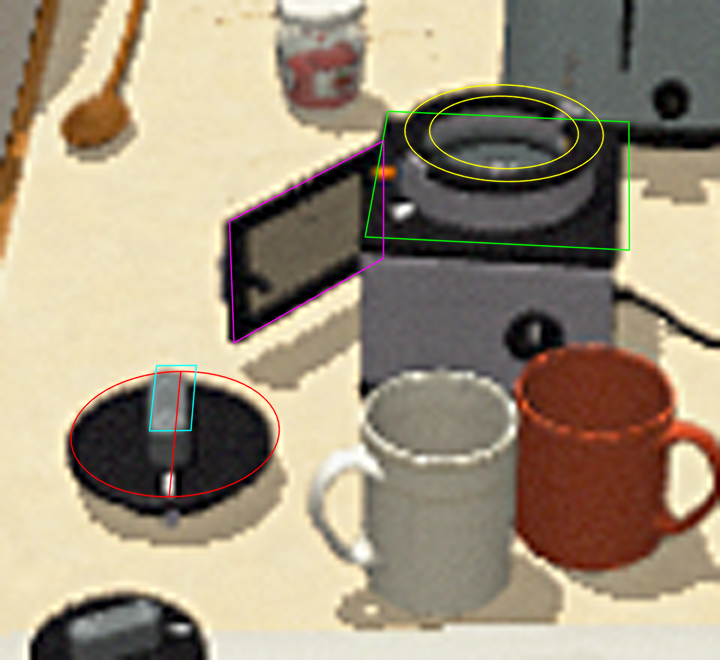

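```bash
python3 - <<'E'
from h import *
G=[.6237,-.2336,-.1117]
th=.4
def tgt(d,back=0,off=(0,0)):
    h=np.array([-.074,.064]);u=np.array([-np.sin(d),-np.cos(d)]);n=np.array([-np.cos(d),np.sin(d)])
    c=h+.1*u+.004*n+np.array([-.0165-back,0])+off
    return gw(G,[*c,.092])[0]
for d,b in [(.667,.035),(.667,.0),(.5,0),(.3,0),(.1,0),(0,0),(0,-.004)]: print(d,b,np.round(tgt(d,b),4))
s=R.from_euler('xyz',[np.pi,0,2.8328])
t1=R.from_euler('xyz',[np.pi,0,1.459])
t2=R.from_rotvec(-th*np.array([-np.sin(G[2]),np.cos(G[2]),0]))*t1
print((t1*s.inv()).as_rotvec(),(t2*s.inv()).as_rotvec(),(t2*t1.inv()).as_rotvec(), t2.as_matrix()[:,2])
E
```

```text
0.667 0.035 [ 0.433  -0.2244  0.092 ]
0.667 0.0 [ 0.4678 -0.2283  0.092 ]
0.5 0 [ 0.4802 -0.2395  0.092 ]
0.3 0 [ 0.4972 -0.25    0.092 ]
0.1 0 [ 0.516  -0.2568  0.092 ]
0 0 [ 0.5258 -0.2588  0.092 ]
0 -0.004 [ 0.5298 -0.2593  0.092 ]
[-1.33513934e-32  0.00000000e+00 -1.37380000e+00] [ 0.23549115 -0.36322757 -1.35420915] [-4.45871467e-02 -3.97507215e-01 -1.11763560e-16] [ 0.3869915  -0.04340763 -0.92106099]
```

send_rows(
  plan=[
    [[2,-4,0.5],[0,0,-0.1]],
    [[4,-8,0.5],[0,0,-0.2]],
    [[7,-12,1],[0,0,-0.35]],
    [[10,-16,1],[0,0,-0.5]],
    [[12,-20,1],[0,0,-0.65]],
    [[14,-24,1],[0,0,-0.8]],
    [[16,-29,1],[0,0,-0.95]],
    [[18,-34,1],[0,0,-1.1]],
    [[19.5,-39,1],[0,0,-1.2]],
    [[21,-44,1],[0,0,-1.3]],
    [[22,-49,1],[0,0,-1.374]],
    [[23,-53,1],[0,0,-1.374]],
  ],
  fingers=1,
)

```text
clock: 2.05
tcp_pos: [0.3886, -0.0278, 0.2139]
eef_rot: [3.141, -0.0, 1.456]
wrist_force: [1.9, 1.2, 0.2]
opening: -0.0002
```

send_rows(
  plan=[
    [[0.5,-4,0],[0,0,0]],
    [[1,-8,0],[-0.01,-0.1,0]],
    [[1.5,-12,0],[-0.02,-0.2,0]],
    [[2,-16,0],[-0.03,-0.3,0]],
    [[2.5,-19.5,-1],[-0.045,-0.3975,0]],
    [[2.5,-19.5,-5],[-0.045,-0.3975,0]],
    [[2.5,-19.5,-9],[-0.045,-0.3975,0]],
    [[2.5,-19.5,-12.2],[-0.045,-0.3975,0]],
    [[2.5,-19.5,-12.2],[-0.045,-0.3975,0]],
    [[2.5,-19.5,-12.2],[-0.045,-0.3975,0]],
  ],
)

```text
clock: 3.05
tcp_pos: [0.4136, -0.2207, 0.0921]
eef_rot: [2.742, -0.0, 1.459]
wrist_force: [0.3, -0.9, 0.6]
opening: 0.0001
```

```bash
cat >> h.py <<'E'
def snap(tag):
    t=manip.read_camera("top")[:,:,::-1].copy(); s=manip.read_camera("side")[:,:,::-1].copy()
    cv2.imwrite(f"pics/{tag}_t.png",t); cv2.imwrite(f"pics/{tag}_s.png",s)
    a=cv2.resize(t[140:270,270:370],(400,520),interpolation=cv2.INTER_CUBIC); b=cv2.resize(s[180:310,225:325],(400,520),interpolation=cv2.INTER_CUBIC)
    cv2.imwrite(f"pics/{tag}.png",np.hstack([a,b])); return t,s
E
python3 - <<'E'
from h import *
snap("p2"); s=manip.state(); print(s['clock'],s['tcp_pos'],s['eef_rot'],s['wrist_force'])
E
```

```text
3.15 [ 0.41487569 -0.22153116  0.09361846] [2.73915079e+00 1.66909985e-03 1.45903738e+00] [ 0.25586942  0.19066088 -0.66803049]
```

View pics/p2.png

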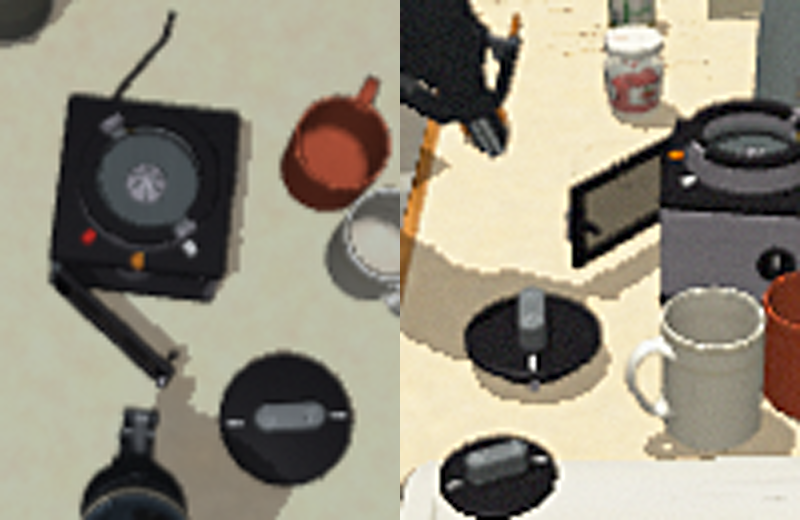

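send_rows(
  plan=[
    [[2,-0.3,0],[0,0,0]],
    [[4,-0.5,0],[0,0,0]],
    [[5.3,-0.6,0],[0,0,0]],
    [[5.9,-1.2,0],[0,0,0]],
    [[6.5,-1.7,0],[0,0,0]],
    [[7.3,-2.3,0],[0,0,0]],
    [[8.2,-2.8,0],[0,0,0]],
    [[9.1,-3.2,0],[0,0,0]],
    [[9.6,-3.4,0],[0,0,0]],
    [[10.1,-3.5,0],[0,0,0]],
  ],
)

```text
clock: 4.15
tcp_pos: [0.5148, -0.2559, 0.0914]
eef_rot: [2.742, 0.0, 1.459]
wrist_force: [-0.8, 0.7, 0.5]
opening: -0.0001
```

send_rows(
  plan=[
    [[0.4,0,0],[0,0,0]],
    [[0.8,-0.1,0],[0,0,0]],
    [[1.0,-0.1,0],[0,0,0]],
    [[1.2,-0.1,0],[0,0,0]],
  ],
)

```text
clock: 4.55
tcp_pos: [0.5266, -0.2566, 0.0915]
eef_rot: [2.742, 0.0, 1.459]
wrist_force: [0.5, 0.6, -0.1]
opening: -0.0
```

```bash
python3 - <<'E'
from h import *
snap("p3"); s=manip.state(); print(s['clock'],s['tcp_pos'],s['eef_rot'],s['wrist_force'])
E
```

```text
4.65 [ 0.52666227 -0.25666114  0.0915925 ] [2.74161343e+00 2.78360082e-04 1.45887255e+00] [-0.73938342 -0.21955936 -0.16661629]
```

View pics/p3.png

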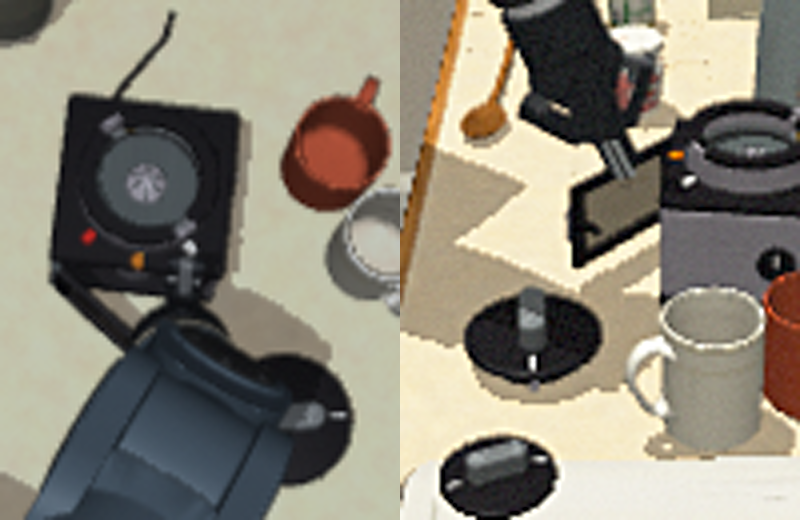

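```bash
python3 - <<'E'
from h import *
for p,e in [((.5267,-.2567,.0916),[2.742,0,1.459])]:
    M=R.from_euler('xyz',e).as_matrix()
    for c,x0,y0 in (("top",270,140),("side",225,180)):
        for k in (-.03,0,.008): print(c,k,np.array(p)+k*M[:,2],(proj(np.array(p)+k*M[:,2],c)-[x0,y0])*4)
G=[.6237,-.2336,-.1117]
P=grpoly(G,.667)
t=cv2.imread("pics/p3_t.png"); s=cv2.imread("pics/p3_s.png")
draw(s,(240,190,330,270),8,P,"side","pics/s3.png")
draw(t,(270,170,350,240),8,P,"top","pics/t3.png")
E
```

```text
top -0.03 [ 0.51510157 -0.25539791  0.11923659] [[173.0221644 312.1589127]]
top 0 [ 0.5267 -0.2567  0.0916] [[171.78863694 303.92430025]]
top 0.008 [ 0.52979292 -0.25704722  0.08423024] [[171.46875512 301.78887734]]
side -0.03 [ 0.51510157 -0.25539791  0.11923659] [[226.15732342 168.71438097]]
side 0 [ 0.5267 -0.2567  0.0916] [[240.15222602 197.09240785]]
side 0.008 [ 0.52979292 -0.25704722  0.08423024] [[243.84030712 204.57087824]]
```

View pics/s3.png

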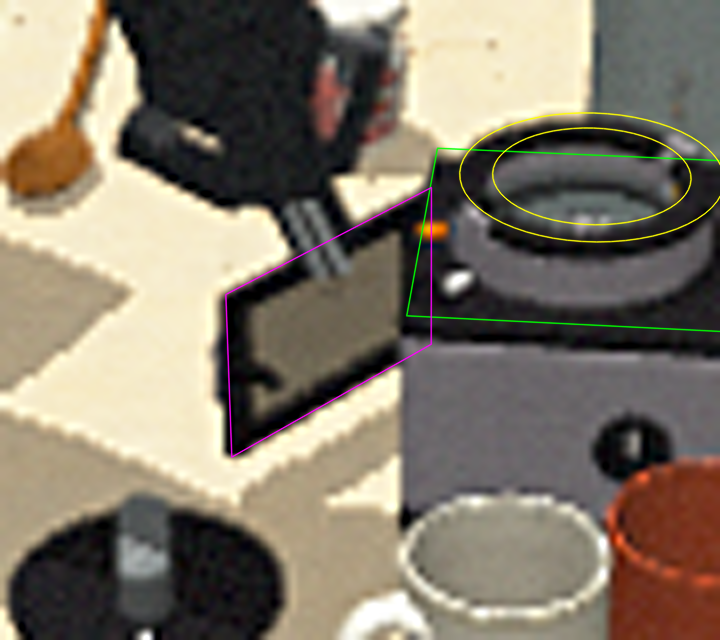

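View pics/t3.png

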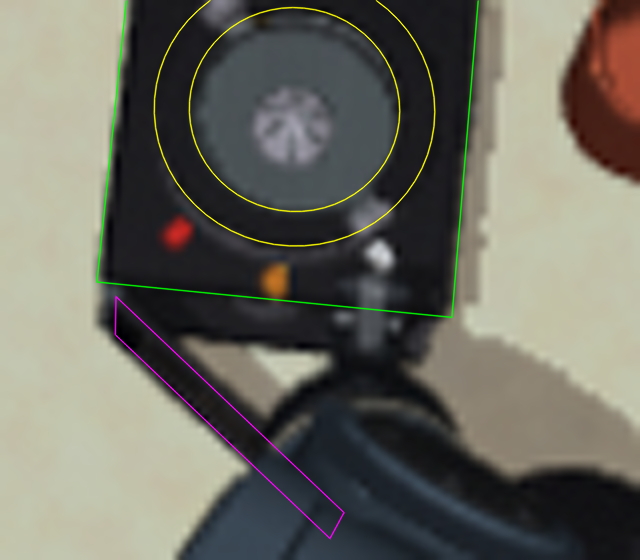

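```bash
python3 - <<'E'
from h import *
def tri(a,b):
    return least_squares(lambda p:np.r_[proj(p,"top")[0]-a,proj(p,"side")[0]-b],[.5,-.2,.1])
r=tri([316.3,206],[282.5,224]); print(r.x,r.fun)
r=tri([305,242.5],[225+490/4,180+150/4]); print(r.x,r.fun)
M=R.from_euler('xyz',[2.742,0,1.459]).as_matrix()
p=np.array([.4149,-.2215,.0936]);print(p+.008*M[:,2], proj(p+.008*M[:,2],"top"),proj(p+.008*M[:,2],"side"))
t=cv2.imread("pics/p2_t.png"); s=cv2.imread("pics/p2_s.png")
a=cv2.resize(t[215:275,280:340],(400,400),interpolation=cv2.INTER_CUBIC)
b=cv2.resize(s[180:240,215:275],(400,400),interpolation=cv2.INTER_CUBIC)
cv2.imwrite("pics/p2b.png",np.hstack([a,b]))
E
```

```text
[ 0.53646383 -0.26723605  0.12350246] [ 0.57506198  5.22011791  5.3669844  -1.16238735]
[ 0.58908303 -0.21957406  0.07211504] [ -3.97898341 -43.6821567  -44.76724013  10.72936536]
[ 0.41799292 -0.22184722  0.08623024] [[302.90827741 249.36655543]] [[254.06497124 225.60442093]]
```

View pics/p2b.png

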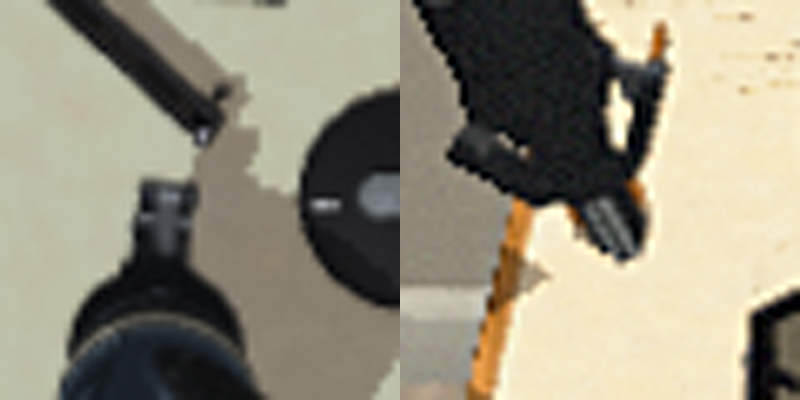

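```bash
python3 - <<'E'
from h import *
def tri(a,b):
    return least_squares(lambda p:np.r_[proj(p,"top")[0]-a,proj(p,"side")[0]-b],[.5,-.2,.1])
for a,b in [([304.7,242.7],[248.3,219]),([304.7,245],[247,218]),([304.5,242.7],[250,218])]:
    r=tri(a,b); print(r.x,r.fun)
for p in [(.4149,-.2215,.0936)]:
  M=R.from_euler('xyz',[2.742,0,1.459]).as_matrix()
  for d in [(0,0,.008),(0,.0145,.008),(0,-.0145,.008),(.011,.0145,.008),(-.011,.0145,.008)]:
    q=np.array(p)+M@d; print(d,q,proj(q,"top"),proj(q,"side"))
E
```

```text
[ 0.41956645 -0.22844154  0.12057124] [ 0.81002696  5.12319857  5.60714247 -0.89771324]
[ 0.41348075 -0.22792815  0.12395699] [ 0.74657411  4.64944508  5.10708025 -0.80313417]
[ 0.42213399 -0.22725405  0.12325204] [ 0.66353458  4.23102847  4.63486206 -0.74892698]
(0, 0, 0.008) [ 0.41799292 -0.22184722  0.08623024] [[302.90827741 249.36655543]] [[254.06497124 225.60442093]]
(0, 0.0145, 0.008) [ 0.43126721 -0.22333746  0.09187137] [[303.37207931 245.09586114]] [[257.74537949 224.41449292]]
(0, -0.0145, 0.008) [ 0.40471862 -0.22035699  0.08058912] [[302.44655928 253.61806239]] [[250.40760539 226.786899  ]]
(0.011, 0.0145, 0.008) [ 0.43249441 -0.21240613  0.09187137] [[299.98929096 244.75185058]] [[258.27340436 222.80361282]]
(-0.011, 0.0145, 0.008) [ 0.43004001 -0.23426879  0.09187137] [[306.75600714 245.43998759]] [[257.20988289 226.04816753]]
```

send_rows(
  plan=[
    [[-0.2,0.1,3],[0,0,0]],
    [[-4,1,4],[0,0,0]],
    [[-8,2.5,4],[0,0,0]],
    [[-11.8,3.6,3],[0,0,0]],
    [[-11.8,3.6,-1],[0,0,0]],
    [[-11.8,3.6,-2.6],[0,0,0]],
    [[-11.8,3.6,-2.6],[0,0,0]],
    [[-11.8,3.6,-2.6],[0,0,0]],
  ],
)

```text
clock: 5.45
tcp_pos: [0.4087, -0.2209, 0.066]
eef_rot: [2.742, 0.0, 1.459]
wrist_force: [-0.1, -0.5, -0.1]
opening: -0.0
```

```bash
python3 - <<'E'
from h import *
t,s=snap("p4"); st=manip.state(); print(st['clock'],st['tcp_pos'],st['eef_rot'],st['wrist_force'])
a=cv2.resize(t[215:275,280:340],(400,400),interpolation=cv2.INTER_CUBIC)
b=cv2.resize(s[180:240,225:285],(400,400),interpolation=cv2.INTER_CUBIC)
cv2.imwrite("pics/p4b.png",np.hstack([a,b]))
E
```

```text
5.55 [ 0.40946772 -0.22131182  0.06672783] [2.74019046e+00 1.04628323e-03 1.45892761e+00] [ 0.23908113 -0.22816976  0.30951341]
```

View pics/p4b.png

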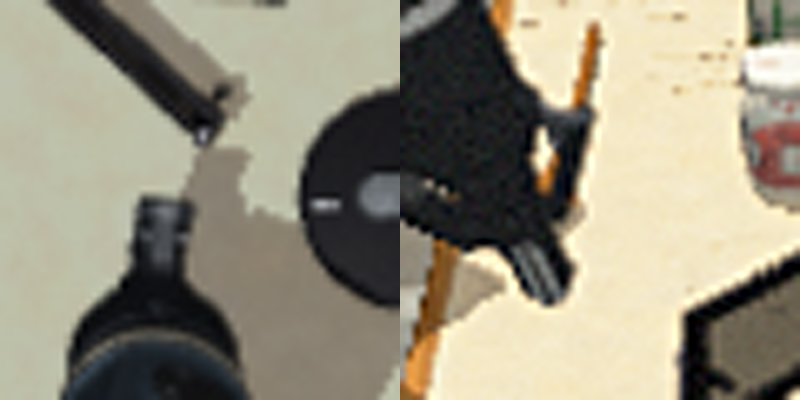

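```bash
python3 - <<'E'
from h import *
p=np.array([.4095,-.2213,.0667]);M=R.from_euler('xyz',[2.741,0,1.459]).as_matrix()
for k in (-.04,-.03,-.022,-.01,0,.008):
  for y in (0,.0145): q=p+M@[0,y,k]; print(k,y,q.round(4),proj(q,"top").round(1),proj(q,"side").round(1))
E
```

```text
-0.04 0 [ 0.394  -0.2196  0.1035] [[302.6 256.4]] [[247.  221.1]]
-0.04 0.0145 [ 0.4073 -0.221   0.1092] [[303.1 252.1]] [[250.7 219.9]]
-0.03 0 [ 0.3979 -0.22    0.0943] [[302.6 255.4]] [[248.3 223.4]]
-0.03 0.0145 [ 0.4111 -0.2215  0.1   ] [[303.  251.1]] [[251.9 222.2]]
-0.022 0 [ 0.401  -0.2203  0.087 ] [[302.6 254.6]] [[249.2 225.2]]
-0.022 0.0145 [ 0.4142 -0.2218  0.0926] [[303.  250.3]] [[252.9 224.1]]
-0.01 0 [ 0.4056 -0.2209  0.0759] [[302.5 253.5]] [[250.7 228. ]]
-0.01 0.0145 [ 0.4189 -0.2224  0.0816] [[303.  249.2]] [[254.4 226.8]]
0 0 [ 0.4095 -0.2213  0.0667] [[302.5 252.5]] [[251.9 230.3]]
0 0.0145 [ 0.4228 -0.2228  0.0724] [[303.  248.3]] [[255.6 229.1]]
0.008 0 [ 0.4126 -0.2216  0.0593] [[302.5 251.8]] [[252.9 232.1]]
0.008 0.0145 [ 0.4259 -0.2231  0.065 ] [[302.9 247.6]] [[256.6 230.9]]
```

```bash
python3 - <<'E'
from h import *
for z in (.06,.09,.12,.15,.18,.22):
    q=back([303.7,246],"top",z); uv=proj(q,"side")[0]; print(z,q.round(3),uv.round(1),((uv-[225,180])*6.667+[400,0]).round())
print("tip")
for y in (-.2,-.22,-.24):
    i,M,e=cam("side"); d=M@np.array([(247.5-i['cx'])/i['fx'],(225.-i['cy'])/i['fy'],1]); q=e+d*(y-e[1])/d[1]; uv=proj(q,"top")[0]; print(q.round(3),uv.round(1),((uv-[280,215])*6.667).round())
E
```

```text
0.06 [[ 0.432 -0.226  0.06 ]] [258.2 232.5] [621. 350.]
0.09 [[ 0.429 -0.224  0.09 ]] [257. 225.] [613. 300.]
0.12 [[ 0.425 -0.223  0.12 ]] [255.7 217.4] [605. 249.]
0.15 [[ 0.422 -0.221  0.15 ]] [254.4 209.6] [596. 198.]
0.18 [[ 0.419 -0.22   0.18 ]] [253.2 201.7] [588. 145.]
0.22 [[ 0.415 -0.218  0.22 ]] [251.4 190.9] [576.  72.]
tip
[ 0.393 -0.2    0.076] [296.2 257.6] [108. 284.]
[ 0.395 -0.22   0.088] [302.5 256.5] [150. 277.]
[ 0.397 -0.24   0.1  ] [308.9 255.4] [193. 269.]
```

View pics/p4_s.png

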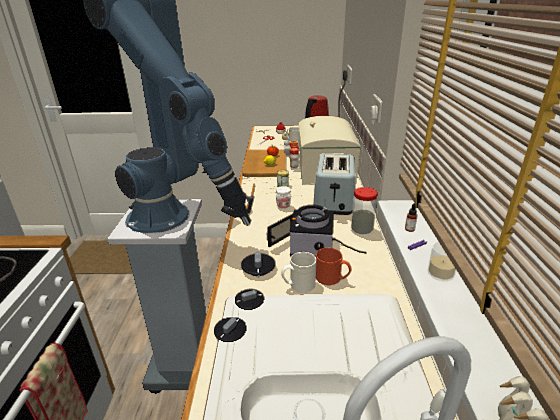

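View pics/p4_t.png

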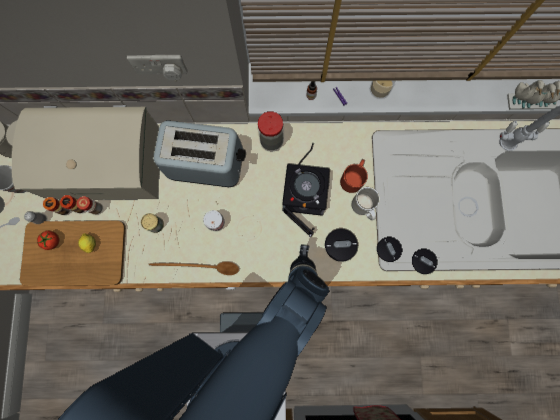

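send_rows(
  plan=[
    [[3,-0.2,0],[0,0,0]],
    [[6,-0.5,0],[0,0,0]],
    [[7.2,-0.6,0],[0,0,0]],
    [[7.9,-1.2,0],[0,0,0]],
    [[8.5,-1.7,0],[0,0,0]],
    [[9.3,-2.3,0],[0,0,0]],
    [[10.2,-2.8,0],[0,0,0]],
    [[10.2,-2.8,0],[0,0,0]],
  ],
)

```text
clock: 6.35
tcp_pos: [0.5116, -0.2499, 0.0659]
eef_rot: [2.741, 0.001, 1.458]
wrist_force: [0.7, -0.3, 0.6]
opening: 0.0002
```

```bash
python3 - <<'E'
from h import *
t,s=snap("p5"); st=manip.state(); print(st['clock'],st['tcp_pos'],st['eef_rot'],st['wrist_force'])
E
```

```text
6.45 [ 0.51014883 -0.24887672  0.06527658] [2.74240913e+00 1.20955331e-04 1.45829977e+00] [ 0.20315949 -0.83890183  0.532225  ]
```

View pics/p5.png

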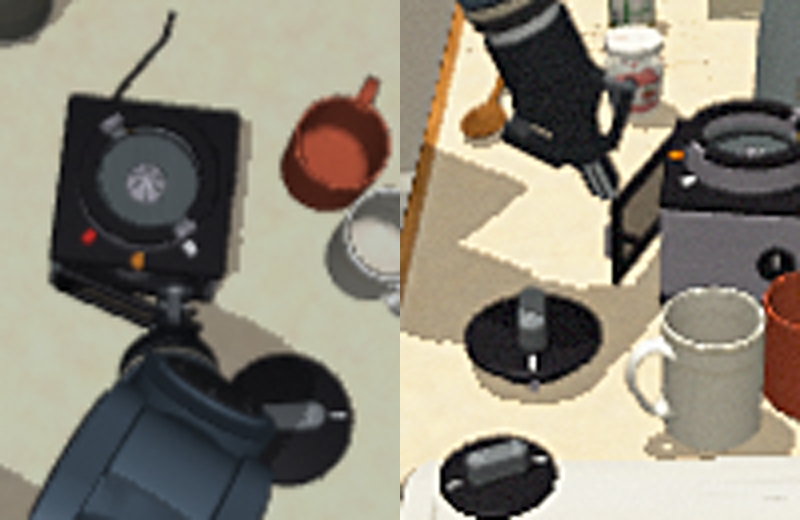

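send_rows(
  plan=[
    [[1,0,0],[0,0,0]],
    [[2,0,0],[0,0,0]],
    [[2.6,0,0],[0,0,0]],
    [[3.2,0,0],[0,0,0]],
    [[3.2,0,0],[0,0,0]],
  ],
)

```text
clock: 6.95
tcp_pos: [0.544, -0.2492, 0.0662]
eef_rot: [2.74, 0.001, 1.459]
wrist_force: [-0.0, -1.9, 4.2]
opening: 0.0002
```

```bash
python3 - <<'E'
from h import *
t,s=snap("p6"); st=manip.state(); print(st['clock'],st['tcp_pos'],st['eef_rot'],st['wrist_force'])
E
```

```text
7.05 [ 0.54352371 -0.24888962  0.06609561] [2.74023997e+00 6.82865046e-04 1.45928752e+00] [ 1.00636013 -0.37128759  3.05782826]
```

View pics/p6.png

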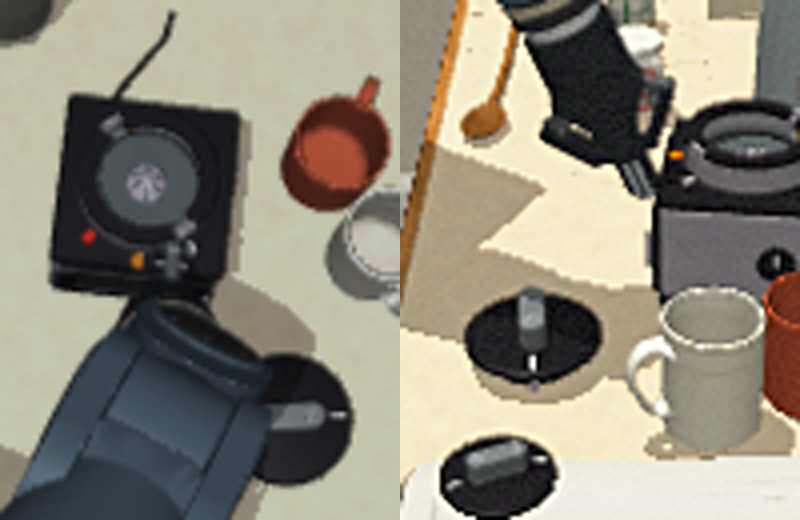

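send_rows(
  plan=[
    [[0.3,0,0],[0,0,0]],
    [[0.6,0,0],[0,0,0]],
    [[0.6,0,0],[0,0,0]],
  ],
)

```text
clock: 7.35
tcp_pos: [0.5449, -0.249, 0.0652]
eef_rot: [2.747, 0.002, 1.456]
wrist_force: [-28.5, -1.0, 25.3]
opening: -0.0005
```

send_rows(
  plan=[
    [[-1,0,0.5],[0,0,0]],
    [[-4,0,2],[0,0,0]],
    [[-7,-1,5],[0.045,0.1,0]],
    [[-10,-3,8],[0.045,0.2,0]],
    [[-12,-5,10],[0.045,0.3975,0]],
    [[-14,-5,12],[0.045,0.3975,0]],
  ],
  fingers=0.5,
)

```text
clock: 7.95
tcp_pos: [0.4088, -0.3009, 0.1872]
eef_rot: [-3.138, 0.001, 1.458]
wrist_force: [0.7, -0.8, -1.1]
opening: 0.0426
```

```bash
python3 - <<'E'
from h import *
t,s=snap("p7"); st=manip.state(); print(st['clock'],st['tcp_pos'],st['eef_rot'],st['wrist_force'],st['opening'])
draw(t,(280,150,340,220),8,grpoly([.6237,-.2336,-.1117],0)[:3],"top","pics/t7.png")
E
```

```text
8.05 [ 0.40917666 -0.29987945  0.18756429] [3.1411004e+00 1.2005261e-03 1.4583520e+00] [ 0.736412   -0.3799261   0.34882889] 0.04277536184737339
```

View pics/p7.png

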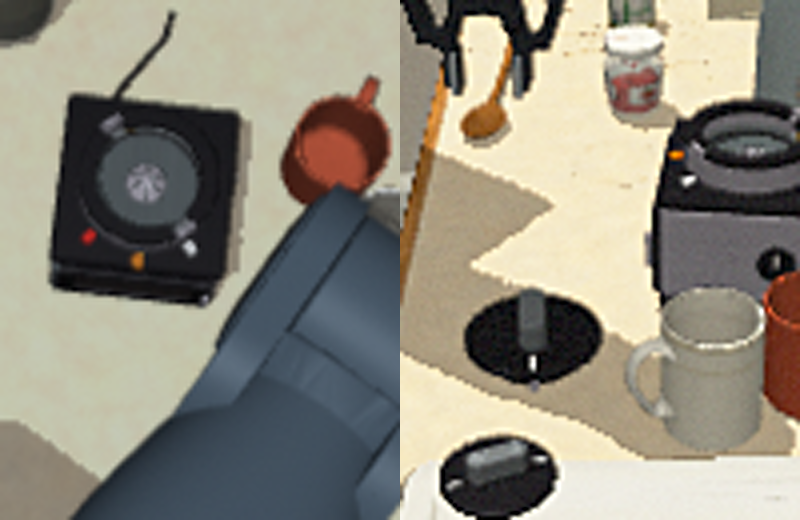

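View pics/t7.png

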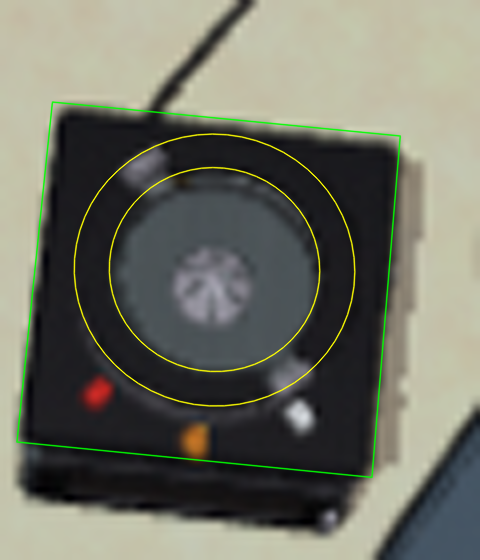

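```bash
python3 - <<'E'
from h import *
p=np.array([.4092,-.2999,.1876]);M=R.from_euler('xyz',[3.1411,0.0012,1.458]).as_matrix()
for k in (-.03,-.022,-.01,0,.008):
  for y in (-.0215,.0215): q=p+M@[0,y,k]; print(k,y,q.round(4),proj(q,"side").round(1))
s=cv2.imread("pics/p7_s.png");cv2.imwrite("pics/p7c.png",cv2.resize(s[165:215,215:285],None,fx=8,fy=8,interpolation=cv2.INTER_CUBIC))
E
```

```text
-0.03 -0.0215 [ 0.3878 -0.2974  0.2176] [[241.  202.8]]
-0.03 0.0215 [ 0.4306 -0.3023  0.2176] [[254.3 203.3]]
-0.022 -0.0215 [ 0.3878 -0.2975  0.2096] [[241.1 205. ]]
-0.022 0.0215 [ 0.4306 -0.3023  0.2096] [[254.4 205.6]]
-0.01 -0.0215 [ 0.3878 -0.2975  0.1976] [[241.4 208.3]]
-0.01 0.0215 [ 0.4306 -0.3023  0.1976] [[254.6 208.9]]
0 -0.0215 [ 0.3878 -0.2975  0.1876] [[241.6 211. ]]
0 0.0215 [ 0.4306 -0.3023  0.1876] [[254.8 211.6]]
0.008 -0.0215 [ 0.3878 -0.2975  0.1796] [[241.7 213.2]]
0.008 0.0215 [ 0.4306 -0.3023  0.1796] [[254.9 213.8]]
```

View pics/p7c.png

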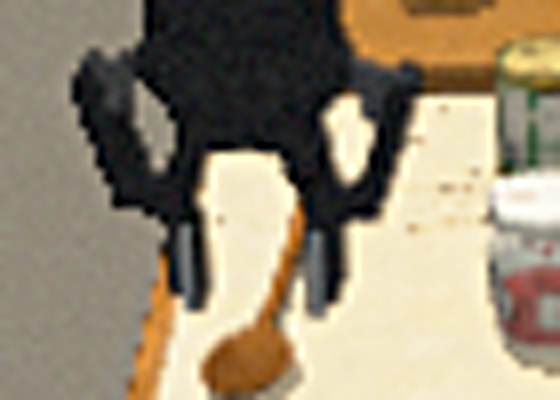

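```bash
python3 - <<'E'
from h import *
t=cv2.imread("pics/top0.png").astype(float)
sub=t[225:262,322:362]; g=sub.min(-1); 
ys,xs=np.nonzero(g<60); 
m=np.zeros(g.shape,bool)
yy,xx=np.mgrid[225:262,322:362]
inner=(np.hypot(xx-341.2,yy-244.5)<14)
w=np.where(inner,np.clip(g-50,0,120),0)
cx=(w*xx).sum()/w.sum(); cy=(w*yy).sum()/w.sum()
C=np.cov(np.vstack([xx.ravel(),yy.ravel()]),aweights=w.ravel()); v=np.linalg.eigh(C)[1][:,1]
a=back([[cx-10*v[0],cy-10*v[1]],[cx+10*v[0],cy+10*v[1]]],"top",.045)
d=(a[1]-a[0]); print(cx,cy,a.mean(0),np.arctan2(d[1],d[0])%np.pi)
pw=[cent(t[:,:,::-1],lambda s:np.where(s.min(-1)>90,s.min(-1)-60,0),b) for b in [(325,243,333,249),(349,240,357,248)]]
q=back(pw,"top",.029); d=q[1]-q[0]; print(pw,q,np.linalg.norm(d),q.mean(0),np.arctan2(d[1],d[0])%np.pi)
E
```

```text
341.80871245389073 243.76919023362024 [ 0.43929706 -0.35478664  0.045     ] 1.6324949743092336
[array([328.32248521, 245.10059172]), array([351.96767677, 243.29292929])] [[ 0.43694381 -0.31120761  0.029     ]
 [ 0.44226936 -0.39165207  0.029     ]] 0.08062054477551017 [ 0.43960658 -0.35142984  0.029     ] 1.636901472144594
```

send_rows(
  plan=[
    [[1.4,-2.7,-2],[0,0,0.09]],
    [[2.8,-5.4,-5],[0,0,0.176]],
    [[2.8,-5.4,-9],[0,0,0.176]],
    [[2.8,-5.4,-12],[0,0,0.176]],
    [[2.8,-5.4,-13.6],[0,0,0.176]],
    [[2.8,-5.4,-13.6],[0,0,0.176]],
    [[2.8,-5.4,-13.6],[0,0,0.176]],
  ],
)

```text
clock: 8.75
tcp_pos: [0.4364, -0.3522, 0.0494]
eef_rot: [-3.141, -0.001, 1.635]
wrist_force: [0.5, 0.8, 1.1]
opening: 0.0423
```

```bash
python3 - <<'E'
from h import *
t,s=snap("p8"); st=manip.state(); print(st['clock'],st['tcp_pos'],st['eef_rot'],st['wrist_force'],st['opening'])
a=cv2.resize(t[200:270,300:370],(400,400),interpolation=cv2.INTER_CUBIC)
b=cv2.resize(s[220:290,220:290],(400,400),interpolation=cv2.INTER_CUBIC)
cv2.imwrite("pics/p8b.png",np.hstack([a,b]))
E
```

```text
8.85 [ 0.43718539 -0.35298268  0.05061925] [3.14007478e+00 1.05526792e-03 1.63495816e+00] [-1.34258465  0.30916286 -0.13102454] 0.042627251167124514
```

View pics/p8b.png

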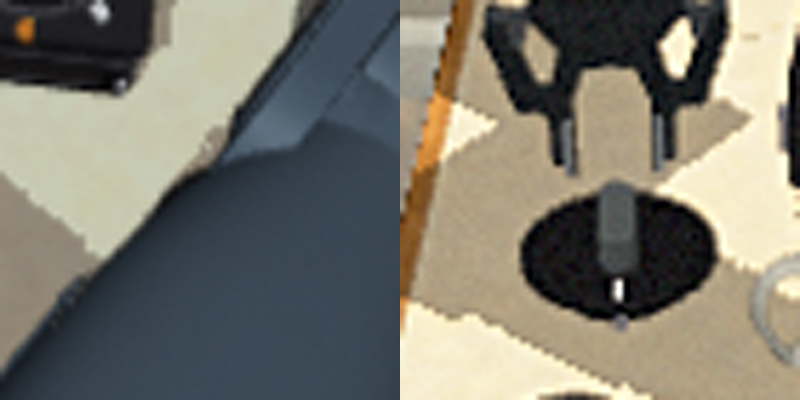

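```bash
python3 - <<'E'
from h import *
for x in(.415,.459):
  for z in (.06,.07,.08,.09): 
    uv=proj([x,-.354,z],"side")[0]; print(x,z,uv.round(1),((uv-220)*5.714+[400,0]).round())
for q in [(.439,-.354,.029),(.439,-.384,.052),(.439,-.324,.052)]: print(q,((proj(q,"side")[0]-220)*5.714+[400,0]).round())
E
```

```text
0.415 0.06 [250.8 253.7] [576. 193.]
0.415 0.07 [250.7 251.2] [575. 178.]
0.415 0.08 [250.5 248.6] [574. 164.]
0.415 0.09 [250.3 246.1] [573. 149.]
0.459 0.06 [264.4 253.6] [654. 192.]
0.459 0.07 [264.3 251.1] [653. 178.]
0.459 0.08 [264.2 248.5] [652. 163.]
0.459 0.09 [264. 246.] [652. 148.]
(0.439, -0.354, 0.029) [621. 236.]
(0.439, -0.384, 0.052) [616. 235.]
(0.439, -0.324, 0.052) [622. 173.]
```

send_rows(
  plan=[
    [[0,0,-1.5],[0,0,0]],
    [[0,0,-3],[0,0,0]],
    [[0,0,-3.8],[0,0,0]],
    [[0,0,-4.2],[0,0,0]],
    [[0,0,-4.2],[0,0,0]],
  ],
)

```text
clock: 9.35
tcp_pos: [0.4367, -0.3528, 0.0078]
eef_rot: [3.142, 0.0, 1.635]
wrist_force: [-0.4, 0.6, 0.1]
opening: 0.0427
```

```bash
python3 - <<'E'
from h import *
t,s=snap("p9"); st=manip.state(); print(st['clock'],st['tcp_pos'],st['eef_rot'],st['wrist_force'],st['opening'])
cv2.imwrite("pics/p9b.png",cv2.resize(s[220:290,220:290],(560,560),interpolation=cv2.INTER_CUBIC))
E
```

```text
9.45 [ 0.43689651 -0.35302601  0.00822845] [3.14097682e+00 6.01356679e-04 1.63478861e+00] [ 0.01631441  0.10120449 -0.52478794] 0.04285628360856751
```

View pics/p9b.png

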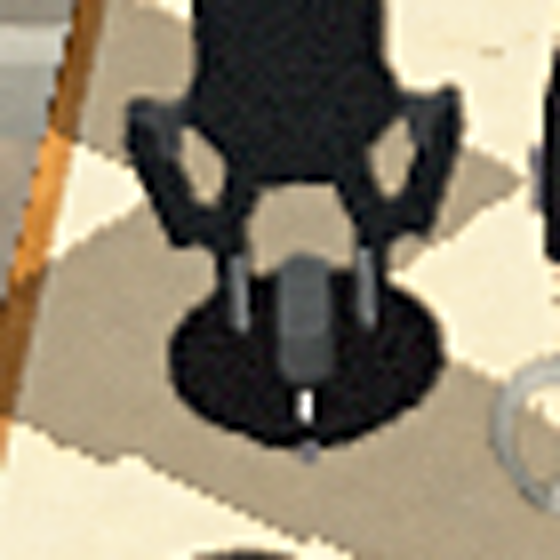

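send_rows(
  plan=[
    [[0,0,-0.1],[0,0,0]],
    [[0,0,-0.1],[0,0,0]],
    [[0,0,-0.1],[0,0,0]],
    [[0,0,-0.1],[0,0,0]],
    [[0,0,-0.1],[0,0,0]],
  ],
  fingers=1,
)

```text
clock: 9.95
tcp_pos: [0.4369, -0.3531, 0.0072]
eef_rot: [3.141, 0.001, 1.635]
wrist_force: [-0.5, -0.1, 5.6]
opening: 0.0206
```

send_rows(
  plan=[
    [[0,0,1],[0,0,0]],
    [[0,0,4],[0,0,0]],
    [[0,0,8],[0,0,0]],
    [[0,0,12],[0,0,0]],
    [[0,0,16],[0,0,-0.1]],
    [[2,1.5,18.5],[0,0,-0.2]],
    [[5,3.5,18.5],[0,0,-0.35]],
    [[8,5.5,18.5],[0,0,-0.5]],
    [[11,7.5,18.5],[0,0,-0.65]],
    [[14,9.5,18.5],[0,0,-0.8]],
    [[17,11,18.5],[0,0,-0.95]],
    [[18.4,12,18.5],[0,0,-1.047]],
  ],
)

```text
clock: 11.15
tcp_pos: [0.6224, -0.2311, 0.1913]
eef_rot: [-3.141, -0.0, 0.584]
wrist_force: [-1.1, -0.8, -1.7]
opening: 0.0205
```

send_rows(
  plan=[
    [[0,0,0],[0,0,0]],
    [[0,0,0],[0,0,0]],
  ],
)

```text
clock: 11.35
tcp_pos: [0.6201, -0.2325, 0.1914]
eef_rot: [-3.141, 0.001, 0.591]
wrist_force: [-0.8, -0.3, -1.3]
opening: 0.0206
```

```bash
python3 - <<'E'
from h import *
t,s=snap("p10"); st=manip.state(); print(st['clock'],st['tcp_pos'],st['eef_rot'],st['wrist_force'],st['opening'])
a=cv2.resize(t[150:230,270:350],(400,400),interpolation=cv2.INTER_CUBIC)
b=cv2.resize(s[170:250,270:350],(400,400),interpolation=cv2.INTER_CUBIC)
cv2.imwrite("pics/p10b.png",np.hstack([a,b]))
E
```

```text
11.45 [ 0.61965804 -0.23322972  0.19176391] [-3.14121729e+00  4.79798075e-04  5.88812257e-01] [ 0.6942005  -0.74532469 -0.78305779] 0.020506846912621102
```

View pics/p10b.png

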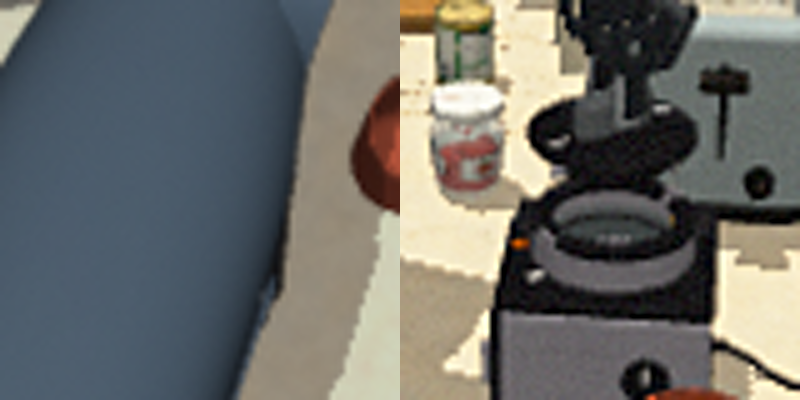

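```bash
cat >> h.py <<'E'
def lidat(l,z):
    return [(P+[0,0,z],c) for P,c in lidpoly(l)]
E
python3 - <<'E'
from h import *
s=cv2.imread("pics/p10_s.png")
G=[.6237,-.2336,-.1117]
draw(s,(280,170,350,240),10,grpoly(G,0)[:3]+lidat([.6197,-.2332,.589],.1845),"side","pics/s10.png")
E
```

```text
(no output)
```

View pics/s10.png

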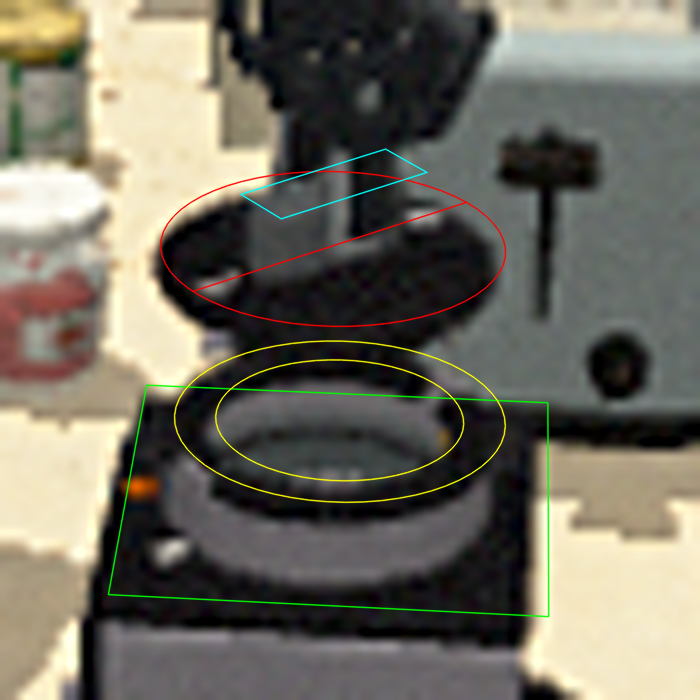

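send_rows(
  plan=[
    [[0.2,-0.1,-1],[0,0,0]],
    [[0.2,-0.1,-2],[0,0,0]],
    [[0.2,-0.1,-3],[0,0,0]],
    [[0.2,-0.1,-3.4],[0,0,0]],
    [[0.2,-0.1,-3.4],[0,0,0]],
  ],
)

```text
clock: 11.95
tcp_pos: [0.6218, -0.2336, 0.1564]
eef_rot: [-3.14, 0.001, 0.588]
wrist_force: [-0.2, 0.2, -1.7]
opening: 0.0206
```

```bash
python3 - <<'E'
from h import *
t,s=snap("p11"); st=manip.state(); print(st['clock'],st['tcp_pos'],st['eef_rot'],st['wrist_force'],st['opening'])
p=st['tcp_pos']
G=[.6237,-.2336,-.1117]
cv2.imwrite("pics/s11.png",cv2.resize(s[170:240,280:350],(700,600)[:1]*2,interpolation=cv2.INTER_CUBIC)[0:600])
E
```

```text
12.05 [ 0.62252276 -0.23379906  0.15761681] [-3.14147879e+00  2.38043364e-05  5.87808629e-01] [-0.025001   -0.2564761  -0.78395913] 0.020669082427214634
```

View pics/s11.png

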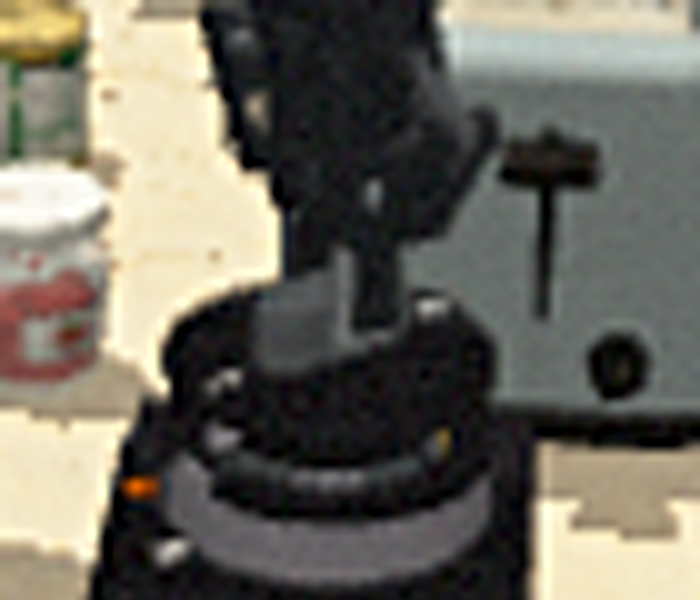

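send_rows(
  plan=[
    [[0,0,-0.4],[0,0,0]],
    [[0,0,-0.7],[0,0,0]],
    [[0,0,-0.9],[0,0,0]],
    [[0,0,-0.9],[0,0,0]],
  ],
)

```text
clock: 12.45
tcp_pos: [0.6224, -0.2337, 0.1482]
eef_rot: [-3.141, 0.0, 0.588]
wrist_force: [0.9, 0.2, -0.7]
opening: 0.0205
```

send_rows(
  plan=[
    [[0,0,-0.3],[0,0,0]],
    [[0,0,-0.6],[0,0,0]],
    [[0,0,-0.8],[0,0,0]],
    [[0,0,-0.8],[0,0,0]],
  ],
)

```text
clock: 12.85
tcp_pos: [0.6223, -0.2337, 0.1401]
eef_rot: [-3.141, 0.0, 0.588]
wrist_force: [0.5, -0.9, -2.0]
opening: 0.0205
```

send_rows(
  plan=[
    [[0,0,-0.2],[0,0,0]],
    [[0,0,-0.4],[0,0,0]],
    [[0,0,-0.5],[0,0,0]],
    [[0,0,-0.5],[0,0,0]],
  ],
)

```text
clock: 13.25
tcp_pos: [0.6225, -0.2337, 0.1355]
eef_rot: [-3.141, 0.0, 0.588]
wrist_force: [-0.2, -0.2, -1.6]
opening: 0.0205
```

```bash
python3 - <<'E'
from h import *
t,s=snap("p12"); st=manip.state(); print(st['clock'],st['tcp_pos'],st['eef_rot'],st['wrist_force'],st['ft_torque'],st['opening'])
cv2.imwrite("pics/s12.png",cv2.resize(s[170:240,280:350],(700,700),interpolation=cv2.INTER_CUBIC)[0:600])
E
```

```text
13.35 [ 0.62253865 -0.2337415   0.13559515] [-3.14149006e+00  1.50580346e-05  5.87826333e-01] [ 0.79893439  0.50506081 -1.85629627] [-0.01009681  0.00142733 -0.07120981] 0.020549565220619917
```

View pics/s12.png

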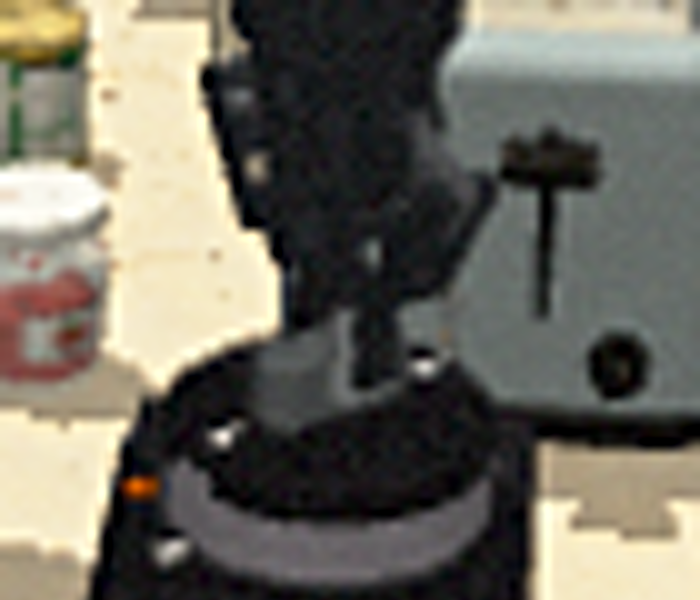

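send_rows(
  plan=[
    [[0,0,-0.1],[0,0,0]],
    [[0,0,-0.1],[0,0,0]],
    [[0,0,-0.2],[0,0,0]],
    [[0,0,-0.2],[0,0,0]],
  ],
)

```text
clock: 13.75
tcp_pos: [0.6227, -0.2338, 0.1352]
eef_rot: [3.14, -0.001, 0.588]
wrist_force: [-4.0, 0.5, 10.8]
opening: 0.0203
```

send_rows(
  plan=[
    [[0,0,0.1],[0,0,0]],
    [[0,0,0.1],[0,0,-0.05]],
    [[0,0,0.1],[0,0,-0.1]],
    [[0,0,0.1],[0,0,-0.15]],
    [[0,0,0.1],[0,0,-0.2]],
    [[0,0,0.1],[0,0,-0.25]],
    [[0,0,0.1],[0,0,-0.3]],
    [[0,0,0.1],[0,0,-0.3]],
  ],
)

```text
clock: 14.55
tcp_pos: [0.6232, -0.2342, 0.1352]
eef_rot: [3.14, -0.001, 0.287]
wrist_force: [0.0, -1.5, 5.1]
opening: 0.0204
```

```bash
python3 - <<'E'
from h import *
st=manip.state(); print(st['clock'],st['tcp_pos'],st['eef_rot'],st['wrist_force'],st['ft_torque'],st['opening'])
E
```

```text
14.55 [ 0.62321971 -0.23419968  0.13523338] [ 3.14028436e+00 -1.28871325e-03  2.86924990e-01] [ 0.00699154 -1.49755522  5.08271417] [-0.27372237 -0.10482158 -0.09211652] 0.0204005957609974
```

send_rows(
  plan=[
    [[0,0,0],[0,0,-0.05]],
    [[0,0,0],[0,0,-0.1]],
    [[0,0,0],[0,0,-0.15]],
    [[0,0,0],[0,0,-0.2]],
    [[0,0,0],[0,0,-0.25]],
    [[0,0,0],[0,0,-0.3]],
    [[0,0,0],[0,0,-0.35]],
    [[0,0,0],[0,0,-0.4]],
    [[0,0,0],[0,0,-0.4]],
    [[0,0,0],[0,0,-0.4]],
  ],
)

```text
clock: 15.55
tcp_pos: [0.6232, -0.2345, 0.1352]
eef_rot: [3.14, -0.002, -0.11]
wrist_force: [0.5, -4.2, 5.0]
opening: 0.0204
```

```bash
python3 - <<'E'
from h import *
t,s=snap("p13"); st=manip.state(); print(st['clock'],st['tcp_pos'],st['eef_rot'],st['wrist_force'],st['ft_torque'],st['opening'])
cv2.imwrite("pics/s13.png",np.hstack([cv2.resize(s[170:250,275:355],(400,400),interpolation=cv2.INTER_CUBIC),cv2.resize(t[160:240,275:355],(400,400),interpolation=cv2.INTER_CUBIC)]))
p=st['tcp_pos']; draw(s,(280,170,350,240),8,lidat([p[0],p[1],st['eef_rot'][2]],.128),"side","pics/s13d.png")
E
```

```text
15.65 [ 0.62317679 -0.23455744  0.13523744] [ 3.14041076e+00 -1.77022785e-03 -1.10187011e-01] [ 0.94833541 -3.72830057  5.03165689] [-0.68968988 -0.15260563  0.01007451] 0.020666023650792502
```

View pics/s13.png

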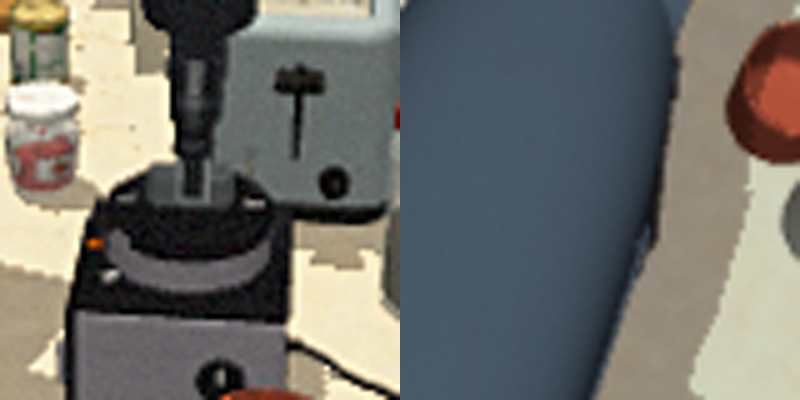

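View pics/s13d.png

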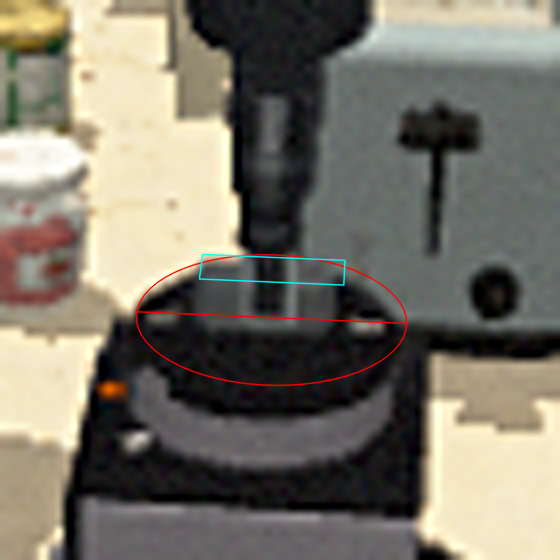

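```bash
python3 - <<'E'
from cell import manip
st=manip.state(); print(st['tcp_pos'],st['opening'])
print(manip.finish_job()); st=manip.state(); print(st['clock'],st['tcp_pos'],st['eef_rot'],st['wrist_force'],st['opening'])
E
```

```text
[ 0.62317679 -0.23455744  0.13523744] 0.020666023650792502
the job is handed in; nothing more can be done
None
the job is handed in; nothing more can be done
```

I shut the door, set the largest lid into the collar with its pins through the slots, turned it clockwise to the orange mark, and handed the job in at about 15.7 s with the bar still gripped.

**Door:** My first push missed. The closed fingertips sit about 30 mm farther back than the interface text says, so the tool passed over the top of the door without touching it. I repeated the push 26 mm lower and pressed until it met about 28 N. The top picture afterwards showed the door parallel to the front, to within about 0.01 rad. The arm hid it from above at the end, so I have no later top view, but nothing touched it after that.

**Lid:** It met the collar at a measured height that puts it about 128 mm above the worktop, with 11 N on the wrist, so it is seated. After the 0.70 rad turn the tool yaw was -0.110, against about -0.112 for the grinder. The pointer line in the side picture agreed. The finger opening stayed at 20–21 mm, so the bar was still held.

**Not confirmed:**
- **Switch angle:** I could not read it directly. About 0.60 is implied by the lid's angle.
- **Sideways seating:** I could only check this from the side camera and by fit.
- **Camera disagreement:** The two cameras disagreed by about 3 mm on the grinder's position. I used the lid's position relative to the collar, so most of that cancels.
- **Mugs, jar and tin:** I made no final measurement, but no move of mine came near them and the pictures showed no shift.

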